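# Take the crimson cylinder off the toy turntable and put it away in its well

### The job

Lift the crimson wooden cylinder off the freely spinning turntable and put it away standing upright in the empty round well of the block board; lower it into the well before you let go, do not drop it. Do not set the turntable whirling, and leave the blue tractor standing on it.

Things in the scene. Friction and masses are not known exactly. Their poses are not given: they have to be found in the camera images.
- crimson_cylinder: The crimson (dark red) upright wooden cylinder to put away, 44 mm in diameter, 80 mm tall, 55 to 115 g, on the turntable 85 mm from its centre. Origin: centre of its underside; z up. Being round, any grasp yaw will do. Neighbours (centres at least 105 mm away, order varies): a green cylinder of the same size, a yellow triangular block 60 mm long and 52 mm high, and the blue tractor.
- round_well (a point): The empty round well, 66 mm in diameter and 14 mm deep, in a pale wooden board 220 x 110 x 22 mm fixed to the bench. This point is the centre of its flat floor, 8 mm above the table; z up, x along the board's length towards its square well. 110 mm along +x a 45 mm turquoise cube stands in the square well, its top 53 mm above the table.
- turntable (a joint): Angle in rad (counterclockwise from above, no limit) of the turntable: a pale wooden disc 300 mm in diameter, 14 mm thick, its top 34 mm above the table, blue and yellow dots round the rim. Its bearing is almost frictionless, so a sideways push on it or on a toy standing on it makes it spin; it is at rest at the start.
- tractor: Blue toy tractor standing on the turntable, 80 mm long, 50 mm wide, 62 mm tall, 150 g; the origin is the centre of its underside, x towards its bonnet, z up. A bystander: it must stay standing on the turntable.
There are look-alikes about, which are no part of the job. There is more than one size of the crimson_cylinder; the job needs the larger. What is shaped like the part that bears round_well but black or purple is not meant.

How it is judged (in metres and radians):
On the way, in this order (a step that is already met when the one before it is completed fails the run):
1. the crimson cylinder is lifted in the gripper, its underside at least 40 mm above the turntable (height (world z) of crimson_cylinder above 0.074 m and contact force between the fingers and crimson_cylinder above 0.5 N), for 0.2 s.
2. the cylinder's foot is lowered into the round well (underside within 12 mm of its floor) while still held by the gripper (horizontal distance between crimson_cylinder and round_well below 0.016 m and z of crimson_cylinder in the frame of round_well below 0.012 m and contact force between the fingers and crimson_cylinder above 0.5 N), for 0.1 s.
At the end, for the whole second after the job is handed in: The crimson cylinder stands upright (within 7 degrees) on the floor of the round well (underside within 5 mm of it, axis within 16 mm of the well's centre), at rest and released; the blue tractor stands on the turntable, tilted less than 10 degrees; the turntable is turning slower than 2 rad/s (horizontal distance between crimson_cylinder and round_well below 0.016 m and z of crimson_cylinder in the frame of round_well below 0.005 m and angle between crimson_cylinder's own z axis and vertical below 0.12 rad and linear speed of crimson_cylinder below 0.02 m/s and contact force between the fingers and crimson_cylinder below 0.1 N and angle between tractor's own z axis and vertical below 0.17 rad and height (world z) of tractor between 0.029 and 0.045 m and velocity of joint turntable between -2 and 2 rad/s); the robot touches nothing.
It fails at once if the turntable is set whirling (faster than 2 rad/s) (velocity of joint turntable above 2 rad/s or velocity of joint turntable below -2 rad/s).
It fails at once if the blue tractor is knocked over or off the turntable (angle between tractor's own z axis and vertical above 0.5 rad or height (world z) of tractor below 0.024 m).
It also fails if it takes over 35 s, if anything falls off the work surface, if the arm or the gripper's body presses on something with over 40 N, if the wrist force passes 120 N, or if a joint passes its speed limit or range.

### The arm

A 7-joint arm with a two-finger parallel gripper is mounted at the origin on the work surface. World frame = base frame: x ahead of the robot, y to its left, z up, the work surface at z = 0. Lengths are in mm, angles in rad, forces in N, time in s.
With the tool pointing down it reaches from about 425 to 950 mm from the base axis. Payload 4.7 kg.
Tool frame: the origin (TCP) lies on the centre line of the jaws, within the pads' length; the fingertips stand 11 mm ahead of it and the grasp point (between the pads) lies 8 mm behind it (env.finger_overhang is the distance from the TCP to the fingertips, in mm); z points along the fingers, y is the line along which they close (so a half turn about z gives the same grasp; the last joint's range is limited). The gripper opens to 87 mm and grips with 3 to 60 N. Pads are 19 mm wide; open, the fingers measure 117 mm over their backs; the gripper's body (75 mm by 190 mm) begins 51 mm behind the grasp point.
Start: joints at [-1.236, 0.469, -0.049, 1.532, 0.024, 1.141, -0.082], TCP at [240.145, 630.855, 233.573] pointing down, gripper open.
Joint ranges: [-2.59, 2.59], [-0.33, 1.99], [-1.39, 1.29], [0.1, 2.45], [-1.04, 4.18], [0.21, 1.99], [-2.66, 2.66]. Speed limits (rad/s): [2.57, 2.57, 3.14, 3.14, 3.14, 3.14, 3.14].

### API

Orientations are given as a unit quaternion [x, y, z, w].
In Python, from workcell import env, kin, read_state, viewer, spotter gives the robot as it stands. The module is installed in compiled form; this text tells all that it offers. Calls block until the motion is done:
- env.move_ptp(position, orientation): joint-space move of the TCP to a pose.
- env.line_to(position, rotation=None, max_speed=150, guard=None): straight line of the TCP; rotation=None keeps the orientation; max_speed is the mean speed in mm/s. With guard (N) it stops when the force on the tool has changed by that much, and returns True; else False.
- env.goto_joints(angles): joint-space move.
- env.command_gripper(opening, effort=None): finger opening in mm; effort is the grip in N (None keeps the last); returns when the fingers have stopped.
- env.pause(seconds).
- kin.solve_ik(position, orientation): joint angles nearest the present ones, or None.
- read_state(): the state.
- viewer.read_camera(name): name is "scene" or "top" or "wrist"; returns a dict with "pixels" (384x512x3 uint8, blue, green, red), "range_z" (384x512 float32, mm along the optical axis (not along the pixel's ray), 0 where there is no reading), "fx", "fy", "cx", "cy" (pixels), "extrinsics" (4x4, takes a point from camera to world coordinates); the wrist camera has in their place "T_tool_cam" (4x4, takes a point from camera to tool coordinates, whose origin is the TCP and whose axes are the flange's). Camera axes: x right, y down, z forward; pixel columns grow to the right and rows downward; lengths in mm; the calibration is good to about 2 mm. A picture is of the moment at which its call begins: read the wrist's pose just before it.
A pose or a line that the arm cannot do raises env.IKError and nothing moves.
- env.finish_job(): hands the job in; it is judged then, once.
Trained networks look in a picture, given as the dict that the camera call returned (one of the last four; its "shot" number tells which), for a name from the list of things; names that differ only in an ending like _2 or _b are one class to them, and where a whole thing is asked for, a point or a joint stands for the part that bears it (a point fixed in the world has none). Each returns a list of dicts, best first, with "conf" (0 to 1); they miss things now and then, are a little off and sometimes report something else, mostly with a low value. They report only what shows in the picture. A call takes as long as a camera call. They do not tell look-alikes from the thing itself.
- spotter.spot_in(name, picture): "centre" ([column, row] in pixels, amid what is visible of it).
- spotter.silhouettes(name, picture): "pixels" (384x512 bool, what is visible of it) and "centre" ([column, row] in pixels, amid what is visible of it).
The state is a dict: "time_s": time; "joint_positions": joint angles; "joint_vel": joint speeds; "joint_efforts": joint torques, N m; "ee_pos": TCP position; "tool_rot": TCP orientation; "force": force on the tool from outside, world axes, zero at the start; "torque": the same for the moment, N m; "width": finger opening in mm; "grasp_force": force on a finger pad.
Only numpy, scipy, OpenCV 4.12 (cv2) and the standard library are available. Lean on these libraries where they do the work, as an engineer would, in place of code of your own. Each camera call takes 0.05 s, during which the arm holds its last target. There are 200 camera calls.

## Working session

There is one attempt and no reset: what is moved stays moved. The work goes in short steps, each a Python script; the robot and the scene stay as the last script left them, time stands still between calls to the robot, and variables do not carry over. Pictures are saved under pics/ and viewed, at most 10 in all, crops included, and the job is handed in when it is done.

```bash
mkdir -p pics; cat > h.py <<'E'
import numpy as np, cv2
from workcell import env, kin, read_state, viewer, spotter
def world(p,c,r,z=None):
    z=p["range_z"][int(r),int(c)] if z is None else z
    q=np.array([(c-p["cx"])*z/p["fx"],(r-p["cy"])*z/p["fy"],z,1])
    return (p["extrinsics"]@q)[:3]
def cloud(p,mask=None):
    r,c=np.nonzero((p["range_z"]>0)&(True if mask is None else mask))
    z=p["range_z"][r,c]
    q=np.stack([(c-p["cx"])*z/p["fx"],(r-p["cy"])*z/p["fy"],z,np.ones_like(z)])
    return (p["extrinsics"]@q)[:3].T
E
python3 - <<'E'
from h import *
s=read_state();print(s["time_s"],s["tool_rot"],s["width"])
for n in("top","scene"):
    p=viewer.read_camera(n);cv2.imwrite(f"pics/{n}0.png",p["pixels"])
    for k in("crimson_cylinder","round_well","turntable","tractor"):
        for d in spotter.silhouettes(k,p):
            m=d["pixels"]&(p["range_z"]>0);w=cloud(p,m)
            print(n,k,round(d["conf"],2),np.round(d["centre"]),m.sum(),np.round(np.median(w,0)) if len(w) else None,np.round(w.max(0)) if len(w) else None,np.round(w.min(0)) if len(w) else None)
E
```

```text
0.0 [ 1.80892532e-01  9.83502351e-01 -9.98401732e-04 -1.40765013e-04] 87.24171139688123
top crimson_cylinder 0.64 [138. 163.] 303 [573. 230. 111.] [601. 257. 122.] [556. 213.  29.]
top crimson_cylinder 0.52 [ 93. 175.] 152 [565. 370.  56.] [582. 390.  67.] [553. 359.   3.]
top round_well 0.97 [427. 238.] 2946 [ 301. -587.   20.] [ 423. -499.   32.] [ 183. -674.   -7.]
top round_well 0.8 [320. 162.] 2469 [ 559. -308.   21.] [ 700. -214.   58.] [ 451. -414.   -6.]
top round_well 0.78 [333. 254.] 2982 [ 285. -302.   20.] [ 407. -205.   32.] [ 169. -403.   -7.]
top turntable 0.6 [171. 178.] 6507 [558. 153.  33.] [725. 315. 118.] [419.   7. -10.]
top tractor 0.9 [168. 140.] 453 [650. 144.  74.] [703. 190. 106.] [612. 103.  30.]
scene crimson_cylinder 0.98 [368. 242.] 609 [597. 237.  86.] [606. 258. 118.] [534. 215.  33.]
scene crimson_cylinder 0.66 [428. 268.] 393 [581. 377.  36.] [591. 401.  62.] [469. 361.  -3.]
scene round_well 0.66 [221. 170.] 1512 [ 306. -299.   20.] [ 415. -206.   28.] [ 134. -421.   -5.]
scene round_well 0.6 [178. 210.] 1921 [ 582. -301.   20.] [ 814. -212.  145.] [ 442. -424.   -5.]
scene round_well 0.57 [142. 158.] 1282 [ 325. -581.   20.] [ 427. -500.   27.] [ 152. -677.   -3.]
scene turntable 0.69 [340. 254.] 4823 [612. 174.  34.] [723. 306.  97.] [399.   8.  -2.]
scene tractor 0.61 [323. 257.] 797 [666. 145.  71.] [700. 190. 100.] [536.  98.  31.]
```

View pics/top0.png

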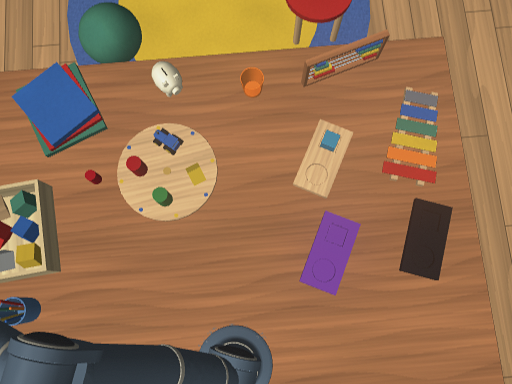

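View pics/scene0.png

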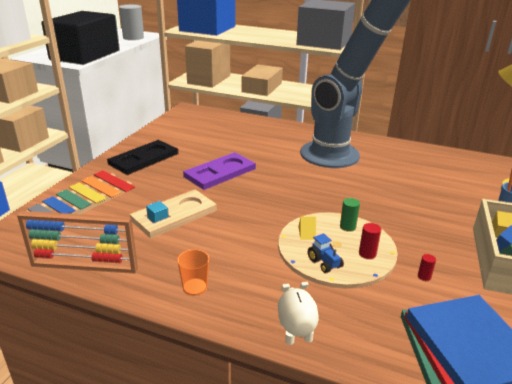

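The top view shows these candidates:
- **Crimson cylinders:** a large one on the turntable at (137,164), a small one on the bench at (93,176), and a red block in the box at (3,235). I choose (137,164).
- **Boards:** pale at (323,158), purple at (330,252), and black at (426,238). I choose the pale one, whose round well is at about (316,175).

Next I'll measure from both views, then take a close look with the wrist camera.

```bash
cat >> h.py <<'E'
from scipy.optimize import least_squares
from scipy.spatial.transform import Rotation as R
def circ(xy,r=None):
    f=lambda v:np.hypot(*(xy-v[:2]).T)-(v[2] if r is None else r)
    v0=[*xy.mean(0),30.]
    return least_squares(f,v0,loss="soft_l1",f_scale=2).x
def wrist():
    s=read_state();p=viewer.read_camera("wrist")
    T=np.eye(4);T[:3,:3]=R.from_quat(s["tool_rot"]).as_matrix();T[:3,3]=s["ee_pos"]
    p["extrinsics"]=T@p["T_tool_cam"];return p
def down(yaw): # tool y axis at world angle yaw, z down
    y=np.array([np.cos(yaw),np.sin(yaw),0]);z=np.array([0,0,-1.]);return R.from_matrix(np.stack([np.cross(y,z),y,z],1)).as_quat()
def hull_centre(w):
    (c,r)=cv2.minEnclosingCircle(w[:,:2].astype(np.float32));return np.round([*c,r],1)
E
python3 - <<'E'
from h import *
for n in("top","scene"):
    p=viewer.read_camera(n)
    d=[d for d in spotter.silhouettes("crimson_cylinder",p)]
    for d in d:
        w=cloud(p,d["pixels"]); zt=np.percentile(w[:,2],90)
        t=w[abs(w[:,2]-zt)<5]; print(n,"cyl",np.round(zt),len(t),hull_centre(t),t.mean(0).round(1))
    a=cloud(p)
    t=a[(abs(a[:,2]-34)<5)&(np.hypot(a[:,0]-565,a[:,1]-160)<190)]
    print("disc",hull_centre(t),np.median(t[:,2]).round(1))
    near=(abs(a[:,0]-575)<130)&(abs(a[:,1]+308)<115)
    b=a[near&(abs(a[:,2]-21)<5)]
    print("board",len(b),cv2.minAreaRect(b[:,:2].astype(np.float32)),np.median(b[:,2]))
    c=a[near&(a[:,2]>45)&(a[:,2]<62)];print("cube",np.median(c,0).round(1))
    if n=="top":
        print(p["extrinsics"].round(2))
s=read_state();print(s["time_s"])
p=wrist();print(p["T_tool_cam"].round(2),p["fx"])
for yaw in(1.57,-1.57,1.37,-1.77,0,3.14): print(yaw,[None if kin.solve_ik(q,down(yaw)) is None else np.round(kin.solve_ik(q,down(yaw)),2) for q in([577,235,250],[577,235,86],[520,-325,90])])
E
```

```text
top cyl 116.0 139 [579.2 234.2  22.3] [579.  234.8 114.5]
top cyl 61.0 79 [570.1 376.   16.3] [569.4 377.1  59.1]
disc [569.2 156.1 150.3] 33.7
board 1659 ((572.4920654296875, -314.3243103027344), (109.96945190429688, 222.36021423339844), 62.102333068847656) 21.59303471474618
cube [ 618.7 -337.1   52.5]
[[-9.00000e-02 -9.80000e-01  2.00000e-01  2.00370e+02]
 [-1.00000e+00  8.00000e-02 -2.00000e-02 -9.59000e+01]
 [-0.00000e+00 -2.00000e-01 -9.80000e-01  1.46481e+03]
 [ 0.00000e+00  0.00000e+00  0.00000e+00  1.00000e+00]]
scene cyl 60.0 98 [572.9 376.6  16. ] [574.2 376.8  58.9]
disc [569.7 154.6 153.3] 34.1
board 1309 ((573.5782470703125, -313.60791015625), (117.41534423828125, 223.59036254882812), 62.454105377197266) 21.572233313701304
cube [ 626.7 -333.5   52.2]
0.7
[[   0.     -0.97   -0.26   71.73]
 [   1.      0.     -0.      0.65]
 [   0.     -0.26    0.97 -149.42]
 [   0.      0.      0.      1.  ]] 265.02073243728285
1.57 [array([-0.51,  0.37,  0.08,  1.65, -0.03,  1.12,  1.14]), array([-0.48,  0.54,  0.03,  1.8 , -0.02,  0.8 ,  1.14]), array([-0.03,  0.63,  0.74,  1.85, -0.54
[... 216 characters left out ...]
3,  0.37,  0.1 ,  1.65, -0.04,  1.12,  0.95]), array([-0.5 ,  0.54,  0.06,  1.8 , -0.05,  0.8 ,  0.95]), array([-0.05,  0.64,  0.77,  1.85, -0.56,  0.89,  2.36])]
-1.77 [array([-0.95,  0.42,  0.68,  1.68, -0.29,  1.14, -1.96]), array([-0.89,  0.61,  0.62,  1.82, -0.46,  0.85, -1.82]), array([-0.03,  0.63,  0.74,  1.85, -0.54,  0.88, -0.8 ])]
0 [array([-0.73,  0.38,  0.37,  1.66, -0.15,  1.13, -0.32]), array([-0.7 ,  0.56,  0.34,  1.81, -0.25,  0.81, -0.24]), array([-0.09,  0.66,  0.84,  1.85, -0.62,  0.91,  1.04])]
3.14 [array([-0.28,  0.38, -0.23,  1.63,  0.09,  1.14,  2.6 ]), array([-0.23,  0.56, -0.31,  1.78,  0.22,  0.83,  2.5 ]), array([-0.23,  0.81,  1.11,  1.86, -0.85,  1.04, -1.9 ])]
```

```bash
python3 - <<'E'
from h import *
env.move_ptp([579,234.5,250],down(1.447-np.pi))
print(read_state()["time_s"])
p=wrist();cv2.imwrite("pics/w1.png",p["pixels"])
for d in spotter.silhouettes("crimson_cylinder",p):
    w=cloud(p,d["pixels"]);zt=np.percentile(w[:,2],90);t=w[abs(w[:,2]-zt)<4]
    print(d["conf"],d["centre"],zt,len(t),hull_centre(t),t.mean(0).round(1))
a=cloud(p);t=a[abs(a[:,2]-34)<4];print(len(t),np.median(t[:,2]))
p=viewer.read_camera("top");a=cloud(p)
E
```

```text
2.6417
0.67 [256.7, 177.5] 113.0207543007628 1145 [578.4 237.1  21.8] [578.9 237.1 112.2]
0.67 [156.8, 187.9] 57.97437129307225 433 [568.2 378.1  16.2] [568.5 377.2  57.2]
26537 32.49266445724055
```

View pics/w1.png

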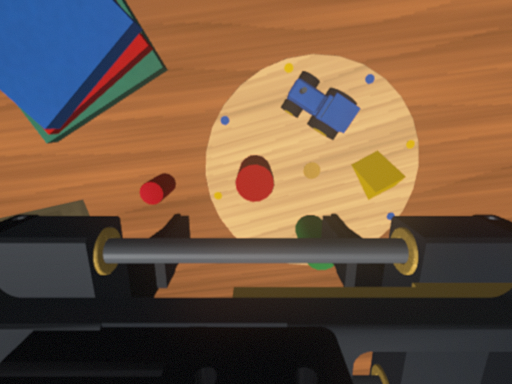

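The big crimson cylinder at (255,182) is on the turntable, with the tractor at (320,104), yellow block at (378,175) and green cylinder at (312,235). Its top measures radius 22 mm at z≈113, so it is the right one. I'll grasp it along the radial line so that closing the jaws puts no spin on the turntable.

```bash
python3 - <<'E'
from h import *
q=[578.7,236.6]
print(env.line_to([*q,130],max_speed=200), env.line_to([*q,77],max_speed=60,guard=8))
env.command_gripper(60,15);env.command_gripper(30,15)
s=read_state();print(s["time_s"],s["width"],s["grasp_force"],s["force"].round(1) if hasattr(s["force"],"round") else s["force"])
if s["width"]>38:
    env.line_to([*q,87],max_speed=30);env.line_to([*q,200],max_speed=120);env.pause(.2)
s=read_state();print(s["time_s"],s["width"],s["grasp_force"],s["ee_pos"])
p=viewer.read_camera("scene");cv2.imwrite("pics/s2.png",p["pixels"])
E
```

```text
False False
5.8 43.191463265807364 14.999715979211032 [-0.1  0.5 -0. ]
7.575 43.86284701068138 14.999776824843138 [578.36186748 236.43960221 199.23604596]
```

View pics/s2.png

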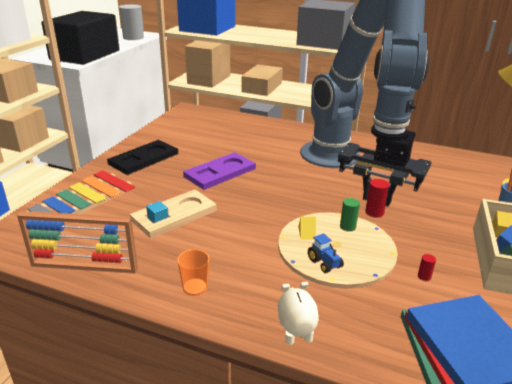

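The cylinder is held upright at (376,198), with the toys and turntable undisturbed. Now I'll carry it over and measure the well with the wrist camera from two places.

```bash
python3 - <<'E'
from h import *
Q=down(1.447-np.pi)
env.move_ptp([450,-285,215],Q)
for k,pos in enumerate(([450,-285,215],[460,-330,215])):
    if k: env.line_to(pos,max_speed=150)
    p=wrist();cv2.imwrite(f"pics/w3{k}.png",p["pixels"])
    a=cloud(p);n=(np.hypot(a[:,0]-524,a[:,1]+288)<42)
    f=a[n&(a[:,2]<14)&(a[:,2]>2)]
    for _ in range(3):
        c=np.median(f[:,:2],0) if _==0 else np.array(hull_centre(f)[:2]); f=f[np.hypot(*(f[:,:2]-c).T)<36]
    print("floor",len(f),hull_centre(f),f.mean(0).round(1))
    b=a[(abs(a[:,2]-21.5)<4)&(np.hypot(a[:,0]-573,a[:,1]+314)<130)];print("board",np.median(b[:,2]),cv2.minAreaRect(b[:,:2].astype(np.float32)))
    rim=b[np.hypot(b[:,0]-c[0],b[:,1]-c[1])<38]
    print("rim",len(rim),circ(rim[:,:2]).round(1))
    c=a[(a[:,2]>48)&(a[:,2]<58)&(np.hypot(a[:,0]-622,a[:,1]+340)<50)];print("cube",len(c),c.mean(0).round(1) if len(c) else 0)
s=read_state();print(s["time_s"],s["width"],s["grasp_force"],s["ee_pos"])
E
```

```text
floor 2159 [ 522.6 -287.5   33.1] [ 523.3 -287.6    6.5]
board 20.373144449458863 ((567.4725341796875, -311.1705322265625), (110.22260284423828, 211.85293579101562), 62.16043472290039)
rim 801 [ 522.6 -287.6   35.3]
cube 1771 [ 615.2 -336.7   51.3]
floor 2082 [ 522.5 -287.3   33. ] [ 523.1 -286.5    6.5]
board 20.305164350200755 ((571.5197143554688, -313.0973205566406), (110.45674896240234, 220.75941467285156), 62.136661529541016)
rim 761 [ 522.6 -287.6   35.4]
cube 2023 [ 618.8 -337.    51.2]
10.125 43.33537916008693 14.999798219650984 [ 459.93415861 -328.88391186  214.5812988 ]
```

View pics/w30.png

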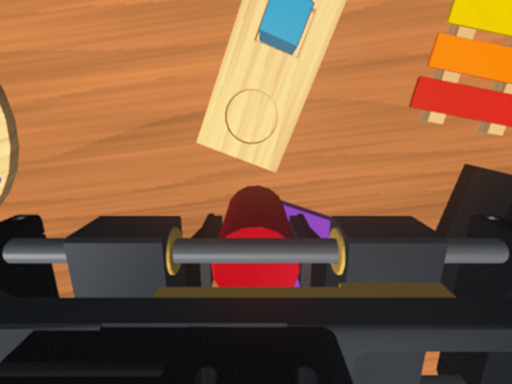

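The empty round well is at pixel (251,116) in the pale board, and both views put it at (522.6, −287.5). Next I lower the cylinder under guard and release it.

```bash
python3 - <<'E'
from h import *
q=[522.6,-287.5]
env.line_to([*q,200],max_speed=120)
env.line_to([*q,85],max_speed=100);env.pause(.2)
g=env.line_to([*q,46],max_speed=20,guard=4);env.pause(.3)
s=read_state();print(g,s["time_s"],s["width"],s["grasp_force"],s["ee_pos"],s["force"])
if s["ee_pos"][2]<56:
    env.command_gripper(87);env.pause(.2)
    env.line_to([*q,180],max_speed=100)
    env.line_to([450,-285,215],max_speed=150)
    p=wrist();cv2.imwrite("pics/w4.png",p["pixels"])
    a=cloud(p);t=a[(a[:,2]>80)&(np.hypot(a[:,0]-q[0],a[:,1]-q[1])<60)&(a[:,2]<95)];print(len(t),hull_centre(t),np.percentile(t[:,2],[5,50,95]))
    p=viewer.read_camera("scene");cv2.imwrite("pics/s4.png",p["pixels"])
print(read_state()["time_s"])
E
```

```text
True 14.2333 44.030742926347294 15.00010015675798 [ 522.61477644 -287.46061631   50.92806081] [-1.61350113  0.27408495  5.11133297]
1481 [ 522.  -287.1   21.9] [85.02764597 86.2723457  87.46456499]
17.65
```

View pics/s4.png

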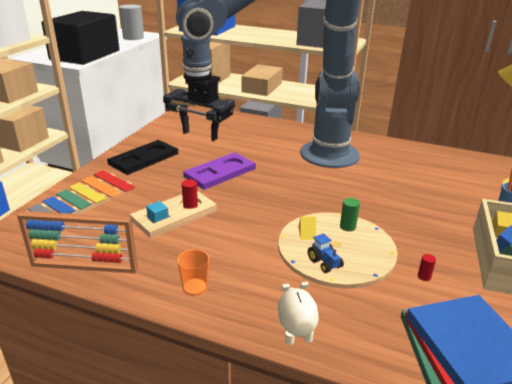

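The cylinder stands upright in the pale board's well at (190,195), with its top at about 87 mm as expected. The tractor is still on the turntable at (323,257).

```bash
python3 -c "
from h import *
print(env.finish_job())"
```

```text
the job is handed in; nothing more can be done
None
```

The large crimson cylinder is standing upright and released in the pale board's round well, the tractor is still standing on the turntable, and the job was handed in at about 18 s (no verdict was returned).

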